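# Pack the refill packs into a clamped carton

## Task

First wind the red-handled handwheel clockwise until the yellow jaw is home against its stop, so that the carton is held. Then edge every flat pack in the rack out over the front lip until it sticks out far enough to be pinched, and lay them all flat in the carton (one on another is fine). Only then wind the jaw fully back again so that the packed carton is free, and leave the tape roll, tub, screwdriver and spare box where they are.

Things in the scene. Friction and masses are not known exactly. Their poses are not given: they have to be found in the camera images.
- pack_a_mid (a point): centre (half-way up) of a flat rigid pack of refills, yellow with a blue band, 130 long (its x) x 54 wide (its y) x 20 mm thick (its z), about 0.2 kg. At the start it lies flat in one lane of the rack. May be absent
- pack_b_mid (a point): centre (half-way up) of a flat rigid pack of refills, orange with a black band, 130 long (its x) x 54 wide (its y) x 20 mm thick (its z), about 0.2 kg. At the start it lies flat in one lane of the rack. May be absent
- pack_c_mid (a point): centre (half-way up) of a flat rigid pack of refills, yellow with a black band, 130 long (its x) x 54 wide (its y) x 20 mm thick (its z), about 0.2 kg. At the start it lies flat in one lane of the rack. May be absent
- rack: fixed blue picking rack, 220 mm deep (its x) x 212 mm wide (its y), origin on the bench under its centre. Flat steel deck, top 60 mm above the bench, from x = -110 mm (front lip, robot's side) to +110 mm. Four walls along x, 8 mm thick, tops 82 mm above the bench, part it into three lanes 60 mm wide centred on y = -68, 0 and +68 mm, open at front and rear
- rack_lip (a point): middle of the deck's front lip, 60 mm above the bench. The lane walls end here; in front of it there is free air down to the bench. In its lane a pack has walls 3 mm beside it that are 2 mm higher than it, so it cannot be gripped there. Behind each pack at least 40 mm of deck are bare at the start
- carton: loose open-topped cardboard carton, outside 180 (its x) x 150 (its y) x 80 mm high, walls and floor 4 mm thick, 0.45 kg; origin at the centre of its underside. Stands on the clamp's 6 mm base plate between the jaw (robot's side) and a fence (far side), and between two side lips 26 mm high with about 20 mm of play each
- clamp: fixed carton clamp; origin on the bench under the middle of its base plate (6 mm thick, 210 mm wide). Its x points from the handwheel to the blue fence (76 mm high, inner face at x = +145 mm). The yellow jaw, 110 mm wide, top 60 mm above the bench, has its face at x = -76 mm fully back, -36 mm home
- jaw (a joint): travel of the jaw, m: 0 fully back on its rear stop, 0.040 home on its front stop, where the carton sits between jaw and fence with 1 mm of play (the jaw pushes the carton there). One turn of the handwheel clockwise seen from above moves it 20 mm towards the carton, counterclockwise back. It stays where left; the wheel turns easily (about 0.1 N m)
- wheel_hub (a point): point on the upright axis of the handwheel at the height of the middle of its crank handle, 112 mm above the bench. The wheel is an aluminium disc, radius 52 mm, top face 90 mm above the bench, on a dark gearbox 90 mm wide in front of the carton, on the robot's side
- crank_grip (a point): centre (half-way up) of the red upright crank handle on the handwheel: a cylinder 20 mm in diameter, from 92 to 128 mm above the bench, 40 mm from the wheel's axis. It spins freely about its own upright axis, so it can be held from above with an unchanging wrist while it is led round in a circle
- tape_roll: bystander: amber roll of tape lying flat, 100 mm across, 48 mm high; origin under its centre
- parts_tub: bystander: clear open plastic tub, 100 x 70 x 60 mm; origin under its centre
- driver: bystander: screwdriver lying on the bench
- spare_carton: bystander: small closed cardboard box, 120 x 90 x 70 mm; origin under its centre

How it is judged (in metres and radians):
On the way, in this order (a step that is already met when the one before it is completed fails the run):
1. the jaw has been wound home against its stop (value of joint jaw above 0.038 m), for 0.2 s.
2. every pack lies flat in the carton, the jaw still home (x of pack_a_mid in the frame of carton between -0.05 and 0.05 m and y of pack_a_mid in the frame of carton between -0.05 and 0.05 m and z of pack_a_mid in the frame of carton between 0.005 and 0.065 m and (angle between pack_a_mid's own z axis and vertical below 0.3 rad or angle between pack_a_mid's own z axis and vertical above 2.84 rad) and x of pack_b_mid in the frame of carton between -0.05 and 0.05 m and y of pack_b_mid in the frame of carton between -0.05 and 0.05 m and z of pack_b_mid in the frame of carton between 0.005 and 0.065 m and (angle between pack_b_mid's own z axis and vertical below 0.3 rad or angle between pack_b_mid's own z axis and vertical above 2.84 rad) and x of pack_c_mid in the frame of carton between -0.05 and 0.05 m and y of pack_c_mid in the frame of carton between -0.05 and 0.05 m and z of pack_c_mid in the frame of carton between 0.005 and 0.065 m and (angle between pack_c_mid's own z axis and vertical below 0.3 rad or angle between pack_c_mid's own z axis and vertical above 2.84 rad) and value of joint jaw above 0.038 m), for 0.2 s.
3. the jaw has been wound fully back with the packs in the carton (x of pack_a_mid in the frame of carton between -0.05 and 0.05 m and y of pack_a_mid in the frame of carton between -0.05 and 0.05 m and z of pack_a_mid in the frame of carton between 0.005 and 0.065 m and (angle between pack_a_mid's own z axis and vertical below 0.3 rad or angle between pack_a_mid's own z axis and vertical above 2.84 rad) and x of pack_b_mid in the frame of carton between -0.05 and 0.05 m and y of pack_b_mid in the frame of carton between -0.05 and 0.05 m and z of pack_b_mid in the frame of carton between 0.005 and 0.065 m and (angle between pack_b_mid's own z axis and vertical below 0.3 rad or angle between pack_b_mid's own z axis and vertical above 2.84 rad) and x of pack_c_mid in the frame of carton between -0.05 and 0.05 m and y of pack_c_mid in the frame of carton between -0.05 and 0.05 m and z of pack_c_mid in the frame of carton between 0.005 and 0.065 m and (angle between pack_c_mid's own z axis and vertical below 0.3 rad or angle between pack_c_mid's own z axis and vertical above 2.84 rad) and value of joint jaw below 0.002 m), for 0.2 s.
At the end, for the whole second after the job is handed in: every pack lies flat (within 0.3 rad, either face up) in the upright carton, its centre within 50 mm of the carton's middle along both sides and under 65 mm above its underside; jaw within 2 mm of fully back (home: within 2 mm of its stop); all at rest (all of step 3 and angle between carton's own z axis and vertical below 0.1 rad and linear speed of each of carton, pack_a, pack_b, pack_c below 0.02 m/s); the robot touches nothing.
It fails at once if the tape roll was pushed more than 30 mm (distance of tape_roll from where it was at the start of the episode above 0.03 m).
It fails at once if the parts tub was pushed more than 30 mm (distance of parts_tub from where it was at the start of the episode above 0.03 m).
It fails at once if the driver was pushed more than 30 mm (distance of driver from where it was at the start of the episode above 0.03 m).
It fails at once if the spare carton was pushed more than 30 mm (distance of spare_carton from where it was at the start of the episode above 0.03 m).
Of pack_a, pack_b, pack_c only 2 to 3 are there at a start; the rules pass over those that are not, and their reading is None.
At some moment in a run one of carton may be knocked a few centimetres aside while the robot is not near it.
Once in a run the grip may slacken for a moment while it holds something.
It also fails if it takes over 208 s, if anything falls off the work surface, if the arm or the gripper's body presses on something with over 40 N, if the wrist force passes 120 N, or if a joint passes its speed limit or range.

## Robot

A 7-joint arm with a two-finger parallel gripper is mounted at the origin on the work surface. World frame = base frame: x ahead of the robot, y to its left, z up, the work surface at z = 0. Lengths are in m, angles in degrees, forces in N, time in s.
With the tool pointing down it reaches from about 0.35 to 0.9 m from the base axis. Payload 8.1 kg.
Tool frame: the origin (TCP) lies between the finger pads; the fingertips stand 22 mm ahead of it and the grasp point (between the pads) lies 3 mm ahead of it (manip.tips_ahead is the distance from the TCP to the fingertips, in m); z points along the fingers, y is the line along which they close (so a half turn about z gives the same grasp; the last joint's range is limited). The gripper opens to 85 mm and grips with 20 to 120 N. Pads are 22 mm wide; open, the fingers measure 114 mm over their backs; the gripper's body (76 mm by 85 mm) begins 54 mm behind the grasp point. The pads swing forward as they close: fully open they stand 13 mm farther back than shut.
Start: joints at [64.996, 24.895, 1.432, 90.138, -0.665, 64.973, -4.303], TCP at [0.205, -0.591, 0.253] pointing down, gripper open.
Joint ranges: [-149.89, 149.89], [-25.12, 119.58], [-72.63, 75.52], [4.76, 147.25], [-75.54, 255.54], [6.69, 114.76], [-157.13, 157.13]. Speed limits (degrees/s): [127.2, 127.2, 172.46, 172.46, 180, 180, 180].

## Interface

Orientations are given as a 3x3 rotation matrix whose columns are the frame's x, y, z axes.
In Python, from station import manip gives the robot as it stands. The module is installed in compiled form; this text tells all that it offers.
- The arm moves only by the tool play_rows, never from a script. Its argument "increments" is text: rows parted by semicolons, each of 4 numbers parted by spaces: the shift along the world's x, y, z in m, then the turn about the world's z in rad. A call has 1 to 5 rows; each row is the pose to reach, as a shift and turn from the pose commanded when the call began; what a row does not reach only later rows make up. A row lasts 1/10 s, in which the tool goes at most 50 mm and 8.59 degrees, less where a joint would pass 70% of its speed; a pose out of reach is approached as far as the arm can. A call with a gripper value outside its range is refused whole. "hand" is the finger opening in m, from 0 to 0.0854, set as the call begins (left out, the last holds). The fingers move at their own pace and stop on an object; the grip force is fixed at half the most. Time passes only in rows, so rows that repeat a pose let the fingers close. It gives the time, the measured TCP pose, the force, the opening and the grip force at its end, in the units of the state.
- manip.sense(): the state, without advancing time (a new reading comes with each control period).
- manip.camera(name): name is "side" or "top"; returns (picture, depth): 384x512x3 uint8, blue, green, red; 384x512 float32, m along the optical axis (not along the pixel's ray), 0 where there is no reading.
- manip.camera_params(name): a dict with "camera_matrix" (3x3 intrinsics, pixels), "T" (4x4, takes a point from camera to world coordinates). Camera axes: x right, y down, z forward; pixel columns grow to the right and rows downward; lengths in m; the calibration is good to about 2 mm. A picture is of the moment at which its call begins. camera_params takes no time and is no camera call.
- manip.hand_in(): hands the job in; it is judged then, once.
The state is a dict: "clock": time; "q": joint angles; "joint_velocities": joint speeds; "effort": joint torques, N m; "tool_pos": TCP position; "orientation": TCP orientation; "force": force on the tool from outside, world axes, zero at the start; "moment": the same for the moment, N m; "finger_gap": finger opening in m; "grip_force": force on a finger pad.
Only numpy, scipy, OpenCV 4.12 (cv2) and the standard library are available. Lean on these libraries where they do the work, as an engineer would, in place of code of your own. Each camera call takes 0.05 s, during which the arm holds its last target. There are 200 camera calls.

## Working session

There is one attempt and no reset: what is moved stays moved. The work goes in short steps, Python scripts to look and compute and a tool call to move; the robot and the scene stay as the last step left them, time stands still between calls to the robot, and variables do not carry over. Pictures are saved under pics/ and viewed, at most 14 in all, crops included, and the job is handed in when it is done.

Besides the shell and the picture viewer there is one more tool, called after "Call:" as name(argument=value, ...), one argument or row to a line, values as JSON. play_rows: Moves the arm, as the interface text tells. Its arguments: {"type":"object","properties":{"increments":{"type":"string"},"hand":{"type":"number"}},"required":["increments"]}

```bash
mkdir -p pics
cat > h.py <<'E'
import numpy as np, cv2
from station import manip
def shot(n,f=None):
    p,d=manip.camera(n)
    if f: cv2.imwrite('pics/'+f,p)
    c=manip.camera_params(n); K=np.array(c['camera_matrix']);T=np.array(c['T'])
    v,u=np.mgrid[0:384,0:512]
    P=np.stack([(u-K[0,2])/K[0,0]*d,(v-K[1,2])/K[1,1]*d,d,np.ones_like(d)],-1)@T.T
    W=P[...,:3]; W[d==0]=np.nan
    return p,W
E
python3 - <<'E'
from h import *
s=manip.sense();print(s['tool_pos'],s['orientation'],s['finger_gap'],s['clock'])
for n in('top','side'):
    p,W=shot(n,n+'0.png');np.savez(n+'0.npz',p=p,W=W)
    c=manip.camera_params(n);print(np.round(c['T'],3),c['camera_matrix'])
E
```

```text
[ 0.20455698 -0.59004376  0.2525106 ] [[ 9.44816477e-01  3.27599421e-01 -6.66743072e-04]
 [ 3.27600074e-01 -9.44815250e-01  1.52778859e-03]
 [-1.29446365e-04 -1.66190491e-03 -9.99998611e-01]] 0.08534395535396569 0.0
[[-0.02  -0.996  0.088  0.465]
 [-1.     0.02   0.004 -0.013]
 [-0.006 -0.088 -0.996  1.779]
 [ 0.     0.     0.     1.   ]] [[487.46208837   0.         254.37271718]
 [  0.         487.46208837 191.69146376]
 [  0.           0.           1.        ]]
[[ 0.972 -0.156  0.175  0.398]
 [-0.234 -0.66   0.714 -0.857]
 [ 0.004 -0.735 -0.678  0.9  ]
 [ 0.     0.     0.     1.   ]] [[426.66279549   0.         247.13218297]
 [  0.         426.66279549 194.54487949]
 [  0.           0.           1.        ]]
```

View pics/top0.png

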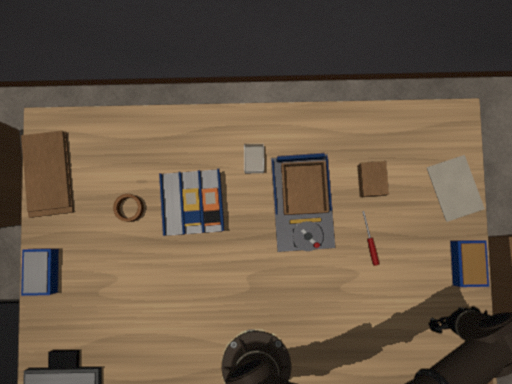

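View pics/side0.png

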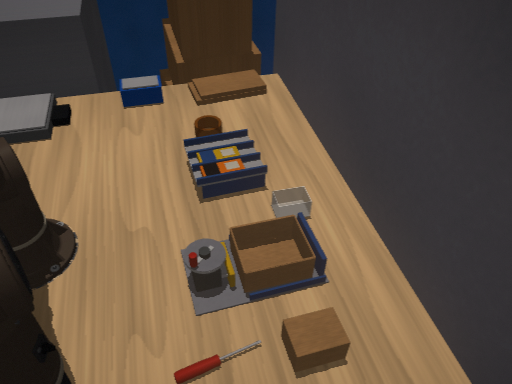

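The top view shows the rack at (190,203) with two packs: a (yellow/blue) in the middle lane at (192,207) and b (orange/black) in the right lane at (211,203). The left lane is empty. The carton is at (305,187), the wheel at (308,235) and the red grip at (317,245). The side view agrees.

Run:
```python
from h import *
for n in('top','side'):
    z=np.load(n+'0.npz');p,W=z['p'],z['W'];hsv=cv2.cvtColor(p,cv2.COLOR_BGR2HSV)
    H,S,V=[hsv[...,i].astype(int) for i in range(3)];X,Y,Z=W[...,0],W[...,1],W[...,2]
    reg=(X>.25)&(X<.8)&(Y>-.3)&(Y<.35)
    def st(nm,m):
        m=m&reg
        if m.sum()<4: print(n,nm,m.sum());return
        q=W[m];r=cv2.minAreaRect((q[:,:2]*1000).astype(np.float32))
        print(n,nm,m.sum(),'mean',np.round(q.mean(0),3),'rect',np.round(r[0],1),np.round(r[1],1),round(r[2],1),'z',np.round(np.percentile(q[:,2],[5,50,95]),3))
    st('red',((H<6)|(H>174))&(S>140)&(Z>.095)&(Y<0)&(Y>-.3))
    st('disc',(Z>.08)&(Z<.1)&(X<.5)&(Y<0)&(S<90))
    st('jaw',(H>18)&(H<35)&(S>120)&(Y<0)&(Z>.045)&(Z<.07))
    st('cartonrim',(Z>.076)&(Z<.095)&(X>.45)&(Y<-.08)&(Y>-.3)&(H<25)&(S>60))
    st('fence',(H>100)&(H<130)&(S>100)&(Z>.06)&(Y<-.05))
    st('rackall',(Z>.072)&(Z<.09)&(Y>.05))
    st('rackdeckwalls',(Z>.05)&(Z<.09)&(Y>.05))
    st('yellow/orange',(H>5)&(H<35)&(S>150)&(Z>.068)&(Y>.05))
    st('orange',(H>5)&(H<14)&(S>170)&(Z>.068)&(Y>.05))
    st('yellow',(H>18)&(H<35)&(S>150)&(Z>.068)&(Y>.05))
    st('plate',(Z>.003)&(Z<.02)&(S<60)&(Y<-.05)&(X<.7))
p=np.load('top0.npz')['p'];a=cv2.resize(p[140:260,150:350],None,fx=4,fy=4,interpolation=cv2.INTER_CUBIC);cv2.imwrite('pics/crop.png',a)
```

```text
top red 23 mean [ 0.427 -0.212  0.125] rect [ 426.1 -212.1] [17.2 13.6] 87.7 z [0.118 0.125 0.132]
top disc 597 mean [ 0.457 -0.185  0.09 ] rect [ 453.4 -186.5] [100.9  89.5] 88.9 z [0.084 0.09  0.097]
top jaw 95 mean [ 0.513 -0.183  0.059] rect [ 512.1 -182.8] [ 12.4 106.5] 2.9 z [0.054 0.059 0.065]
top cartonrim 326 mean [ 0.625 -0.184  0.084] rect [ 624.8 -181.8] [241.7 156.4] 1.6 z [0.077 0.084 0.091]
top fence 155 mean [ 0.736 -0.172  0.073] rect [ 737.4 -171.8] [ 11.6 166.8] 2.7 z [0.064 0.074 0.081]
top rackall 1756 mean [0.573 0.195 0.08 ] rect [585.3 216.5] [220. 213.] 3.4 z [0.074 0.08  0.087]
top rackdeckwalls 3767 mean [0.584 0.217 0.069] rect [585.6 216.5] [220.7 213.1] 3.3 z [0.054 0.068 0.085]
top yellow/orange 411 mean [0.578 0.179 0.079] rect [565.8 181.9] [129.1 122. ] 3.6 z [0.072 0.079 0.086]
top orange 125 mean [0.579 0.146 0.079] rect [566.3 147.6] [122.1  50.4] 3.2 z [0.073 0.079 0.084]
top yellow 186 mean [0.581 0.216 0.08 ] rect [566.3 215.8] [123.6  54.2] 3.9 z [0.073 0.08  0.086]
top plate 1100 mean [ 0.508 -0.163  0.007] rect [ 556.  -180.9] [295.8 208.2] 
[... 464 characters left out ...]
36 -0.179  0.076] rect [ 735.4 -175.7] [ 11.4 163.3] 3.2 z [0.073 0.076 0.078]
side rackall 1900 mean [0.574 0.193 0.08 ] rect [582.9 215. ] [219.1 220.2] 3.3 z [0.074 0.08  0.084]
side rackdeckwalls 3345 mean [0.579 0.203 0.072] rect [583.4 214.2] [221.4 221.7] 3.3 z [0.057 0.077 0.083]
side yellow/orange 405 mean [0.574 0.177 0.08 ] rect [563.5 182.4] [130.6 127.1] 0.5 z [0.077 0.08  0.082]
side orange 207 mean [0.57  0.147 0.08 ] rect [564.5 145.4] [129.5  58.4] 6.2 z [0.077 0.08  0.083]
side yellow 180 mean [0.576 0.215 0.08 ] rect [564.  214.7] [129.8  58. ] 3.0 z [0.076 0.08  0.082]
side plate 1823 mean [ 0.495 -0.245  0.007] rect [ 549.7 -184.6] [287.8 211.4] 2.9 z [0.004 0.006 0.013]
```

View pics/crop.png

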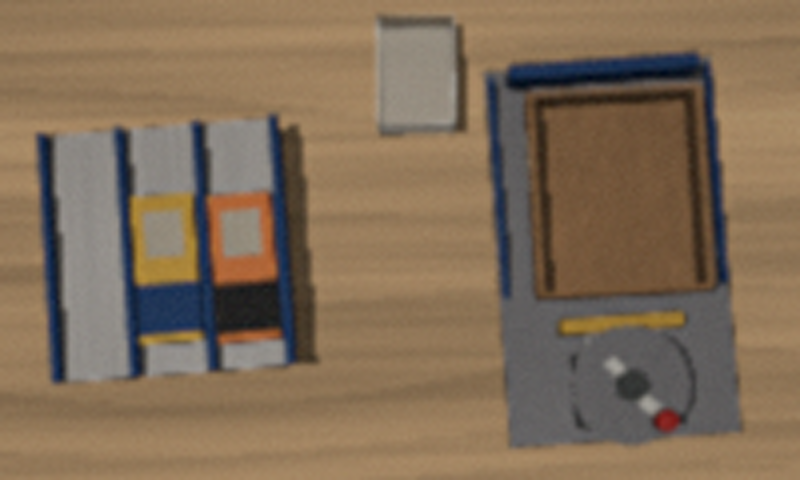

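Call:
play_rows(
  increments="0.022 0.038 0 0; 0.044 0.076 0 0; 0.066 0.114 0 0; 0.088 0.152 0 0; 0.11 0.19 0 0",
  hand=0.05,
)

```text
clock: 0.6
tool_pos: [0.3152, -0.3988, 0.2531]
orientation: [[0.945, 0.327, -0.0], [0.327, -0.945, 0.0], [-0.0, -0.0, -1.0]]
force: [1.1, -1.0, -0.2]
finger_gap: 0.05
grip_force: 0.0
```

Call:
play_rows(
  increments="0.022 0.038 0 0; 0.044 0.076 0 0; 0.066 0.114 0 0; 0.088 0.150 0 0; 0.111 0.187 0 0",
)

```text
clock: 1.1
tool_pos: [0.426, -0.212, 0.2532]
orientation: [[0.945, 0.327, -0.0], [0.327, -0.945, -0.0], [-0.0, 0.0, -1.0]]
force: [0.6, -0.3, 1.0]
finger_gap: 0.0501
grip_force: 0.0
```

Call:
play_rows(
  increments="0 0 -0.03 0; 0 0 -0.06 0; 0 0 -0.08 0; 0 0 -0.08 0; 0 0 -0.08 0",
)

```text
clock: 1.6
tool_pos: [0.4257, -0.2135, 0.1735]
orientation: [[0.945, 0.328, -0.001], [0.328, -0.945, 0.0], [-0.001, -0.001, -1.0]]
force: [0.4, 1.2, 0.7]
finger_gap: 0.05
grip_force: 0.0
```

Run:
```python
from h import *
s=manip.sense();print(s['tool_pos'],s['force'],s['finger_gap'],s['clock'])
p,W=shot('side','s1.png');a=cv2.resize(p[200:320,150:300],None,fx=4,fy=4);cv2.imwrite('pics/s1c.png',a)
```

```text
[ 0.42568071 -0.21351386  0.17353032] [0.38982155 1.23236582 0.71939535] 0.05004281414993718 1.6
```

View pics/s1c.png

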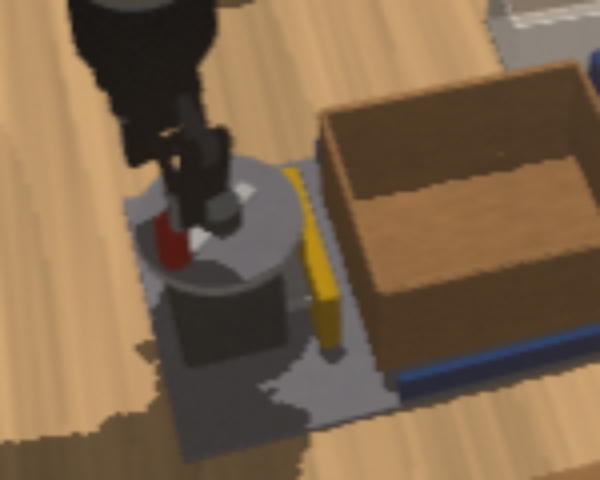

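The fingers straddle the red grip at crop (172,240), with the hub cap clear to its right. I'll descend and grip.

Call:
play_rows(
  increments="0 0 -0.02 0; 0 0 -0.04 0; 0 0 -0.052 0; 0 0 -0.052 0; 0 0 -0.052 0",
)

```text
clock: 2.15
tool_pos: [0.4262, -0.2137, 0.1221]
orientation: [[0.945, 0.327, 0.001], [0.327, -0.945, -0.0], [0.001, 0.001, -1.0]]
force: [0.9, -0.4, -0.5]
finger_gap: 0.05
grip_force: 0.0
```

Call:
play_rows(
  increments="0 0 0 0; 0 0 0 0; 0 0 0 0; 0 0 0 0; 0 0 0 0",
  hand=0.005,
)

```text
clock: 2.65
tool_pos: [0.4264, -0.2138, 0.1223]
orientation: [[0.945, 0.327, 0.002], [0.327, -0.945, -0.001], [0.001, 0.001, -1.0]]
force: [0.1, 0.5, 5.6]
finger_gap: 0.0186
grip_force: 58.4
```

Run:
```python
from h import *
s=manip.sense();t=s['tool_pos'];print(t,s['force'],s['finger_gap'],s['grip_force'])
h=np.array([.454,-.187]);d=t[:2]-h;a0=np.degrees(np.arctan2(d[1],d[0]));print(a0,np.hypot(*d))
for k in range(0,16,5):
    b=a0-22.5*k
    f=lambda a:40*np.array([np.cos(np.radians(a)),np.sin(np.radians(a))])
    print(k,[tuple(np.round(f(b-22.5*i)-f(b)).astype(int)) for i in range(1,6)])
```

```text
[ 0.42641971 -0.21381386  0.12228612] [0.10843787 0.54894973 5.59386967] 0.018598913660874062 58.365721106529236
-135.807260156989 0.03846628427276376
0 [(np.int64(-8), np.int64(13)), (np.int64(-11), np.int64(28)), (np.int64(-8), np.int64(44)), (np.int64(1), np.int64(57)), (np.int64(14), np.int64(65))]
5 [(np.int64(15), np.int64(3)), (np.int64(31), np.int64(0)), (np.int64(43), np.int64(-9)), (np.int64(52), np.int64(-22)), (np.int64(55), np.int64(-38))]
10 [(np.int64(-3), np.int64(-15)), (np.int64(-12), np.int64(-28)), (np.int64(-25), np.int64(-37)), (np.int64(-41), np.int64(-39)), (np.int64(-56), np.int64(-36))]
15 [(np.int64(-13), np.int64(9)), (np.int64(-21), np.int64(22)), (np.int64(-24), np.int64(37)), (np.int64(-21), np.int64(53)), (np.int64(-12), np.int64(65))]
```

Call:
play_rows(
  increments="-0.008 0.013 0 0; -0.011 0.028 0 0; -0.008 0.044 0 0; 0.001 0.057 0 0; 0.014 0.065 0 0",
)

```text
clock: 3.15
tool_pos: [0.441, -0.1493, 0.1223]
orientation: [[0.945, 0.327, 0.003], [0.327, -0.945, -0.002], [0.002, 0.003, -1.0]]
force: [2.9, -12.2, -0.4]
finger_gap: 0.0181
grip_force: 60.3
```

Run:
```python
from h import *
s=manip.sense();t=s['tool_pos'];print(t,s['force'],s['finger_gap'],s['grip_force'])
p,W=shot('top');cv2.imwrite('pics/t2.png',p)
f=lambda a:40*np.array([np.cos(np.radians(a)),np.sin(np.radians(a))])
a0=-135.8
for k in range(5,36,5):
    b=a0-22.5*k
    print(k,[tuple(map(int,np.round(f(b-22.5*i)-f(b)))) for i in range(1,6)])
```

```text
[ 0.4410461  -0.14928117  0.12234108] [  2.85407539 -12.2005928   -0.41774054] 0.018111733605758313 60.30848264694214
5 [(15, 3), (31, 0), (43, -9), (52, -22), (55, -38)]
10 [(-3, -15), (-12, -28), (-25, -37), (-41, -39), (-56, -36)]
15 [(-13, 9), (-21, 22), (-24, 37), (-21, 53), (-12, 65)]
20 [(13, 8), (28, 11), (44, 8), (57, -1), (65, -14)]
25 [(3, -15), (0, -31), (-9, -43), (-22, -52), (-38, -55)]
30 [(-15, 3), (-28, 12), (-37, 25), (-39, 41), (-36, 56)]
35 [(9, 13), (22, 21), (37, 24), (53, 21), (65, 12)]
```

Call:
play_rows(
  increments="0.015 0.003 0 0; 0.031 0 0 0; 0.043 -0.009 0 0; 0.052 -0.022 0 0; 0.055 -0.038 0 0",
)

```text
clock: 3.7
tool_pos: [0.4961, -0.186, 0.1223]
orientation: [[0.944, 0.329, 0.002], [0.329, -0.944, 0.0], [0.002, 0.0, -1.0]]
force: [-5.0, 1.8, 9.4]
finger_gap: 0.0182
grip_force: 61.4
```

Call:
play_rows(
  increments="-0.003 -0.015 0 0; -0.012 -0.028 0 0; -0.025 -0.037 0 0; -0.041 -0.039 0 0; -0.056 -0.036 0 0",
)

```text
clock: 4.2
tool_pos: [0.4391, -0.2233, 0.1223]
orientation: [[0.945, 0.326, 0.003], [0.326, -0.945, -0.001], [0.003, 0.002, -1.0]]
force: [4.7, 8.2, 5.8]
finger_gap: 0.0179
grip_force: 61.2
```

Call:
play_rows(
  increments="-0.013 0.009 0 0; -0.021 0.022 0 0; -0.024 0.037 0 0; -0.021 0.053 0 0; -0.012 0.065 0 0",
)

```text
clock: 4.7
tool_pos: [0.4277, -0.158, 0.1223]
orientation: [[0.945, 0.327, 0.004], [0.327, -0.945, -0.002], [0.003, 0.003, -1.0]]
force: [6.7, -10.6, 0.3]
finger_gap: 0.0179
grip_force: 60.7
```

Run:
```python
from h import *
s=manip.sense();print(s['clock'],s['force'])
for n in('top','side'):
    p,W=shot(n);hsv=cv2.cvtColor(p,cv2.COLOR_BGR2HSV)
    H,S,V=[hsv[...,i].astype(int) for i in range(3)];X,Y,Z=W[...,0],W[...,1],W[...,2]
    m=(H>18)&(H<35)&(S>120)&(Y<0)&(Z>.045)&(Z<.07)&(X>.25)&(X<.8)&(Y>-.3)
    print(m.sum(),W[m].mean(0))
```

```text
4.7 [  6.67282921 -10.63403383   0.33694178]
115 [ 0.53714453 -0.18291193  0.05906908]
236 [ 0.53473456 -0.19057031  0.05780801]
```

Call:
play_rows(
  increments="0.013 0.008 0 0; 0.028 0.011 0 0; 0.044 0.008 0 0; 0.057 -0.001 0 0; 0.065 -0.014 0 0",
)

```text
clock: 5.3
tool_pos: [0.4927, -0.1708, 0.1222]
orientation: [[0.944, 0.329, 0.001], [0.329, -0.944, 0.0], [0.001, 0.0, -1.0]]
force: [-3.3, 0.9, 11.8]
finger_gap: 0.0182
grip_force: 61.8
```

Call:
play_rows(
  increments="0.003 -0.015 0 0; 0 -0.031 0 0; -0.009 -0.043 0 0; -0.022 -0.052 0 0",
)

```text
clock: 5.7
tool_pos: [0.4704, -0.2069, 0.1206]
orientation: [[0.939, 0.345, -0.004], [0.345, -0.938, 0.016], [0.001, -0.017, -1.0]]
force: [-0.0, -2.5, -1.1]
finger_gap: 0.0062
grip_force: 0.0
```

Run:
```python
from h import *
s=manip.sense();print(s['clock'],s['force'],s['tool_pos'],s['finger_gap'],s['q'],s['joint_velocities'])
for n in('top','side'):
    p,W=shot(n);hsv=cv2.cvtColor(p,cv2.COLOR_BGR2HSV)
    H,S,V=[hsv[...,i].astype(int) for i in range(3)];X,Y,Z=W[...,0],W[...,1],W[...,2]
    m=(H>18)&(H<35)&(S>120)&(Y<0)&(Z>.045)&(Z<.07)&(X>.25)&(X<.8)&(Y>-.3)
    print(m.sum(),W[m].mean(0))
a=cv2.resize(p[200:320,150:300],None,fx=4,fy=4);cv2.imwrite('pics/s3c.png',a)
```

```text
5.7 [-0.01747623 -2.52172758 -1.08873525] [ 0.47036121 -0.20692067  0.12063734] 0.006194380139503082 [ 27.5618157   24.75855011 -12.15372394 112.92748691   6.16666945
  43.48090453 -57.85046955] [18.74177932 -6.14289488 13.70493545  9.91245355 10.9776734  -9.06363974
 13.83147529]
99 [ 0.5443224  -0.17373332  0.05908182]
234 [ 0.54191088 -0.1898556   0.05798708]
```

View pics/s3c.png

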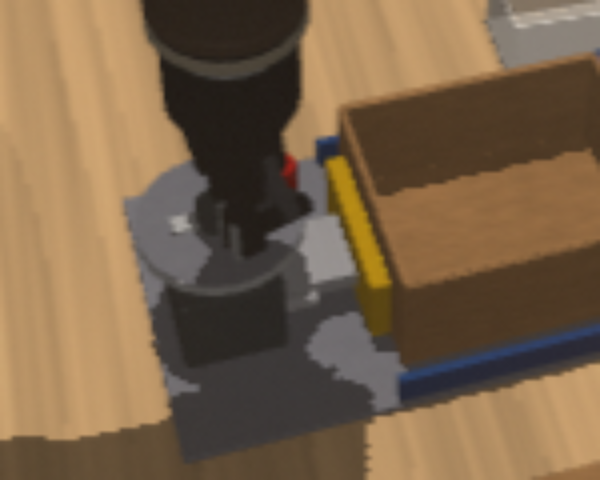

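Call:
play_rows(
  increments="0 0 0.03 0; 0 0 0.06 0; -0.04 0 0.08 0; -0.08 0 0.08 0; -0.08 0 0.08 0",
  hand=0.05,
)

```text
clock: 6.3
tool_pos: [0.3844, -0.224, 0.2014]
orientation: [[0.946, 0.324, -0.004], [0.324, -0.946, -0.001], [-0.004, -0.001, -1.0]]
force: [0.9, -0.1, 0.0]
finger_gap: 0.0506
grip_force: 0.0
```

```bash
cat >> h.py <<'E'
def feat():
    for n in('top','side'):
        p,W=shot(n);hsv=cv2.cvtColor(p,cv2.COLOR_BGR2HSV)
        H,S,V=[hsv[...,i].astype(int) for i in range(3)];X,Y,Z=W[...,0],W[...,1],W[...,2]
        reg=(X>.25)&(X<.8)&(Y>-.3)&(Y<-.05)
        for nm,m in dict(red=((H<6)|(H>174))&(S>140)&(Z>.095)&(Z<.14),jaw=(H>18)&(H<35)&(S>120)&(Z>.045)&(Z<.07),
          rim=(Z>.080)&(Z<.095)&(H<25)&(S>60)&(X>.52),fence=(H>100)&(H<130)&(S>100)&(Z>.06)).items():
            m=m&reg
            if m.sum()<4: continue
            q=W[m];r=cv2.minAreaRect((q[:,:2]*1000).astype(np.float32))
            print(n,nm,m.sum(),np.round(q.mean(0),4),np.round(r[0],1),np.round(r[1],1),round(r[2],1))
E
python3 - <<'E'
from h import *
s=manip.sense();print(s['clock'],s['force'],s['tool_pos'])
feat()
E
```

```text
6.3 [ 0.93768446 -0.08728903  0.02595243] [ 0.38436518 -0.22403954  0.2013984 ]
top red 20 [ 0.4968 -0.1831  0.1278] [ 496.5 -183.1] [12.  14.5] 43.2
top jaw 114 [ 0.5443 -0.1815  0.0583] [ 544.6 -181.9] [ 13.6 110.8] 3.0
top rim 249 [ 0.6372 -0.1802  0.0855] [ 641.3 -179.7] [179.5 154.9] 2.8
top fence 92 [ 0.7345 -0.1694  0.0801] [ 581.6 -133. ] [159.4 372.4] 76.0
side red 92 [ 0.4944 -0.1914  0.1172] [ 495.9 -188.2] [17.9 16.6] 38.0
side jaw 231 [ 0.5418 -0.1898  0.058 ] [ 542.3 -182.8] [ 14.8 111.9] 2.4
side rim 647 [ 0.6375 -0.1892  0.0848] [ 639.8 -181. ] [181.1 160. ] 2.6
side fence 105 [ 0.7166 -0.1839  0.1076] [ 554.8 -214.9] [404.  160.4] 12.5
```

Call:
play_rows(
  increments="0.04 0.018 0 0; 0.08 0.036 0 0; 0.105 0.037 0 0; 0.105 0.037 0 0; 0.105 0.037 0 0",
)

```text
clock: 6.9
tool_pos: [0.4953, -0.1862, 0.2006]
orientation: [[0.945, 0.328, -0.001], [0.328, -0.945, 0.0], [-0.001, -0.001, -1.0]]
force: [-0.0, 0.4, -0.1]
finger_gap: 0.05
grip_force: 0.0
```

Call:
play_rows(
  increments="0 0 -0.04 0; 0 0 -0.07 0; 0 0 -0.078 0; 0 0 -0.078 0; 0 0 -0.078 0",
)

```text
clock: 7.4
tool_pos: [0.4952, -0.1869, 0.1245]
orientation: [[0.945, 0.327, 0.001], [0.327, -0.945, -0.0], [0.001, 0.001, -1.0]]
force: [0.4, 0.2, -0.1]
finger_gap: 0.0497
grip_force: 0.0
```

Call:
play_rows(
  increments="0 0 0 0; 0 0 0 0; 0 0 0 0; 0 0 0 0; 0 0 0 0",
  hand=0.005,
)

```text
clock: 7.9
tool_pos: [0.495, -0.1853, 0.1249]
orientation: [[0.944, 0.329, 0.001], [0.329, -0.944, 0.001], [0.001, -0.0, -1.0]]
force: [-4.2, 5.4, 12.2]
finger_gap: 0.0185
grip_force: 58.3
```

Call:
play_rows(
  increments="0 -0.003 0 0; 0 -0.005 0 0; 0 -0.006 0 0; 0 -0.006 0 0",
)

```text
clock: 8.3
tool_pos: [0.4951, -0.1859, 0.1248]
orientation: [[0.943, 0.333, -0.0], [0.333, -0.943, 0.007], [0.002, -0.006, -1.0]]
force: [-6.1, 22.3, 18.1]
finger_gap: 0.0181
grip_force: 59.1
```

The jaw resists firmly at 22 N, about 0.9 N·m, so it's home. I'll release and go behind pack b.

Call:
play_rows(
  increments="0 0.004 0 0; 0 0.005 0 0; 0 0.005 0 0",
)

```text
clock: 8.6
tool_pos: [0.495, -0.1854, 0.1248]
orientation: [[0.944, 0.329, 0.001], [0.329, -0.944, 0.001], [0.001, -0.001, -1.0]]
force: [-4.2, 8.0, 12.9]
finger_gap: 0.0181
grip_force: 58.7
```

Call:
play_rows(
  increments="0 0 0 0; 0 0 0 0; 0 0 0 0; 0 0 0.04 0; 0 0 0.08 0",
  hand=0.045,
)

```text
clock: 9.1
tool_pos: [0.4939, -0.1876, 0.2034]
orientation: [[0.945, 0.327, -0.003], [0.327, -0.945, 0.001], [-0.002, -0.002, -1.0]]
force: [0.5, -0.5, 0.6]
finger_gap: 0.045
grip_force: 0.0
```

Call:
play_rows(
  increments="0.018 0.038 0.03 -0.1; 0.036 0.075 0.03 -0.2; 0.055 0.113 0.03 -0.276; 0.074 0.15 0.03 -0.276; 0.092 0.188 0.03 -0.276",
  hand=0,
)

```text
clock: 9.6
tool_pos: [0.5875, 0.0016, 0.2335]
orientation: [[0.998, 0.057, 0.0], [0.057, -0.998, -0.0], [0.0, 0.0, -1.0]]
force: [0.5, 0.2, -0.1]
finger_gap: 0.0002
grip_force: 0.0
```

Call:
play_rows(
  increments="0.018 0.038 0 0; 0.036 0.075 0 0; 0.055 0.113 0 0; 0.074 0.15 0 0; 0.074 0.15 0 0",
)

```text
clock: 10.1
tool_pos: [0.6613, 0.1579, 0.2326]
orientation: [[0.998, 0.065, -0.0], [0.065, -0.998, 0.004], [0.0, -0.004, -1.0]]
force: [-0.0, 0.6, 0.3]
finger_gap: 0.0
grip_force: 0.0
```

Run:
```python
from h import *
s=manip.sense();print(s['clock'],s['force'],s['tool_pos'],s['orientation'][0],s['finger_gap'],manip.tips_ahead)
feat()
```

```text
10.1 [-0.04975488  0.58340496  0.25062135] [0.66128043 0.15787139 0.23261777] [ 9.97905847e-01  6.46829270e-02 -1.99164952e-04] 3.613104281615973e-05 0.022
top red 20 [ 0.4968 -0.1833  0.1262] [ 496.7 -183.3] [12.  14.6] 42.6
top jaw 116 [ 0.5445 -0.1821  0.0588] [ 544.8 -182.3] [ 12.9 110.7] 2.5
top rim 258 [ 0.6422 -0.1808  0.0855] [ 641.1 -179.8] [179.5 154.8] 2.7
top fence 90 [ 0.7384 -0.169   0.0749] [ 738.8 -171.7] [  8.5 167.1] 4.0
side red 97 [ 0.4943 -0.191   0.1173] [ 495.  -187.5] [17.4 19.8] 29.8
side jaw 237 [ 0.5418 -0.1897  0.0578] [ 542.7 -183.8] [ 14.8 111. ] 2.6
side rim 645 [ 0.6386 -0.1889  0.0848] [ 639.5 -180.7] [181.3 159.4] 2.3
side fence 99 [ 0.7379 -0.1836  0.0758] [ 738.  -174.4] [  8.8 160.8] 1.7
```

Call:
play_rows(
  increments="0 0 -0.04 0; 0 0 -0.08 0; 0 0 -0.11 0; 0 0 -0.11 0",
)

```text
clock: 10.6
tool_pos: [0.6579, 0.1473, 0.1189]
orientation: [[0.998, 0.056, -0.008], [0.056, -0.998, -0.004], [-0.008, 0.003, -1.0]]
force: [0.3, 0.4, -0.0]
finger_gap: 0.0003
grip_force: 0.0
```

Run:
```python
from h import *
s=manip.sense();print(s['clock'],s['force'],s['tool_pos'])
p,W=shot('side');a=cv2.resize(p[80:230,150:300],None,fx=4,fy=4);cv2.imwrite('pics/s4c.png',a)
```

```text
10.6 [ 0.27752593  0.39298814 -0.04438774] [0.65790474 0.14727991 0.11889169]
```

View pics/s4c.png

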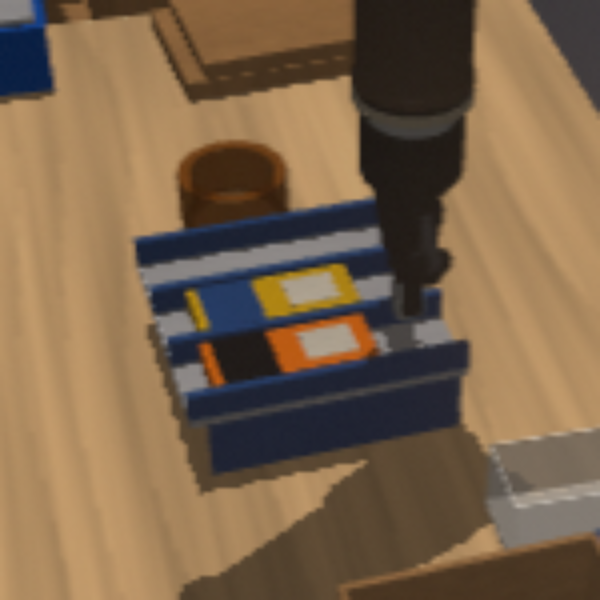

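The fingertips at crop (405,310) are above the bare deck behind the orange pack.

Call:
play_rows(
  increments="0 0 -0.02 0; 0 0 -0.032 0; 0 0 -0.034 0; 0 0 -0.034 0",
)

```text
clock: 11.05
tool_pos: [0.6611, 0.1503, 0.0902]
orientation: [[0.998, 0.057, 0.001], [0.057, -0.998, -0.0], [0.001, 0.0, -1.0]]
force: [-0.3, -0.0, 0.6]
finger_gap: 0.0001
grip_force: 0.0
```

Call:
play_rows(
  increments="-0.012 -0.0007 0 0; -0.026 -0.0015 0 0; -0.040 -0.0023 0 0; -0.052 -0.003 0 0; -0.06 -0.0035 0 0",
)

```text
clock: 11.55
tool_pos: [0.601, 0.1472, 0.0908]
orientation: [[0.998, 0.058, 0.002], [0.058, -0.998, 0.001], [0.002, -0.0, -1.0]]
force: [1.0, -0.1, -0.2]
finger_gap: -0.0001
grip_force: 0.7
```

Call:
play_rows(
  increments="-0.01 -0.0006 0 0; -0.018 -0.001 0 0; -0.024 -0.0014 0 0; -0.027 -0.0016 0 0; -0.027 -0.0016 0 0",
)

```text
clock: 12.05
tool_pos: [0.5732, 0.1453, 0.0893]
orientation: [[0.998, 0.058, -0.001], [0.058, -0.998, -0.0], [-0.001, 0.0, -1.0]]
force: [-0.1, -0.4, -1.1]
finger_gap: -0.0002
grip_force: 0.0
```

```bash
cat >> h.py <<'E'
def packs(box=(.35,.75,.05,.33),zl=(.068,.09)):
    for n in('top','side'):
        p,W=shot(n);hsv=cv2.cvtColor(p,cv2.COLOR_BGR2HSV)
        H,S,V=[hsv[...,i].astype(int) for i in range(3)];X,Y,Z=W[...,0],W[...,1],W[...,2]
        reg=(X>box[0])&(X<box[1])&(Y>box[2])&(Y<box[3])&(Z>zl[0])&(Z<zl[1])
        for nm,m in dict(orange=(H>5)&(H<14)&(S>170),yellow=(H>18)&(H<35)&(S>150)).items():
            m=m&reg
            if m.sum()<4: continue
            q=W[m];r=cv2.minAreaRect((q[:,:2]*1000).astype(np.float32))
            print(n,nm,m.sum(),'x',np.round(q[:,0].min(),4),np.round(q[:,0].max(),4),np.round(r[0],1),np.round(r[1],1),round(r[2],1),'z',np.round(np.percentile(q[:,2],[5,50,95]),3))
E
python3 - <<'E'
from h import *
packs()
E
```

```text
top yellow 7 x 0.503 0.5066 [506.1 222.7] [ 3.2 21.3] 8.1 z [0.077 0.082 0.087]
side orange 222 x 0.4307 0.5603 [495.5 142.8] [128.1  59.1] 2.6 z [0.076 0.08  0.082]
side yellow 116 x 0.4977 0.6283 [563.  217.9] [130.4  56.7] 0.2 z [0.075 0.079 0.083]
```

Call:
play_rows(
  increments="-0.004 -0.0003 0 0; -0.006 -0.0004 0 0; -0.006 -0.0004 0 0; 0.01 0 0 0; 0.01 0 0.04 0",
)

```text
clock: 12.65
tool_pos: [0.582, 0.1439, 0.125]
orientation: [[0.998, 0.057, -0.008], [0.057, -0.998, -0.003], [-0.008, 0.002, -1.0]]
force: [1.0, 0.2, -1.1]
finger_gap: -0.0002
grip_force: 0.0
```

Call:
play_rows(
  increments="-0.03 -0.001 0.03 0; -0.07 -0.003 0.06 0; -0.11 -0.005 0.06 0; -0.132 -0.006 0.06 0; -0.132 -0.006 0.06 0",
  hand=0.078,
)

```text
clock: 13.15
tool_pos: [0.4487, 0.1391, 0.1896]
orientation: [[0.998, 0.059, -0.001], [0.059, -0.998, -0.001], [-0.001, 0.001, -1.0]]
force: [0.9, -0.1, -0.2]
finger_gap: 0.0721
grip_force: 0.0
```

Call:
play_rows(
  increments="0 0 0 0; 0 0 0 0",
)

```text
clock: 13.35
tool_pos: [0.4528, 0.1395, 0.1894]
orientation: [[0.998, 0.057, 0.001], [0.057, -0.998, 0.0], [0.001, -0.0, -1.0]]
force: [-0.3, 0.1, 0.1]
finger_gap: 0.0785
grip_force: 0.0
```

Run:
```python
from h import *
packs()
p,W=shot('side');a=cv2.resize(p[80:230,130:280],None,fx=4,fy=4);cv2.imwrite('pics/s5c.png',a)
```

```text
top orange 52 x 0.4835 0.5533 [516.9 144.5] [70.7 49.4] 4.7 z [0.074 0.08  0.085]
top yellow 172 x 0.4767 0.6291 [542.4 203.5] [187.9  89.1] 25.5 z [0.073 0.079 0.086]
side orange 224 x 0.4248 0.5536 [489.9 142. ] [128.4  60.7] 4.0 z [0.076 0.08  0.083]
side yellow 179 x 0.4978 0.6287 [564.2 213.5] [130.   61.7] 2.8 z [0.077 0.08  0.082]
```

View pics/s5c.png

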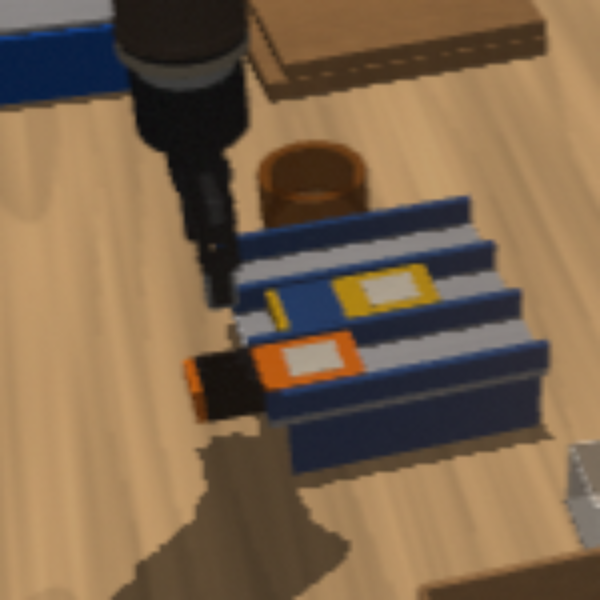

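The orange pack sticks out flat over the lip at crop (225,385). I'll descend and pinch it.

Call:
play_rows(
  increments="0 0.001 -0.04 0; 0 0.001 -0.08 0; 0 0.001 -0.105 0; 0 0.001 -0.116 0; 0 0.001 -0.116 0",
)

```text
clock: 14.0
tool_pos: [0.4513, 0.1402, 0.0721]
orientation: [[0.998, 0.058, -0.003], [0.058, -0.998, -0.001], [-0.003, 0.001, -1.0]]
force: [-0.3, 1.2, -0.3]
finger_gap: 0.0779
grip_force: 0.0
```

Call:
play_rows(
  increments="0 0 0 0; 0 0 0 0; 0 0 0 0; 0 0 0 0; 0 0 0 0",
  hand=0.045,
)

```text
clock: 14.5
tool_pos: [0.4528, 0.1408, 0.0747]
orientation: [[0.998, 0.058, 0.003], [0.058, -0.998, 0.001], [0.003, -0.001, -1.0]]
force: [-0.5, 0.1, 8.1]
finger_gap: 0.0532
grip_force: 62.3
```

Call:
play_rows(
  increments="0 0 0.002 0; 0 0 0.006 0; 0 0 0.015 0; 0 0 0.03 0; 0 0 0.03 0",
)

```text
clock: 15.0
tool_pos: [0.4528, 0.1408, 0.1052]
orientation: [[0.998, 0.058, 0.003], [0.058, -0.998, 0.001], [0.003, -0.001, -1.0]]
force: [0.5, -0.0, -1.0]
finger_gap: 0.053
grip_force: 63.0
```

Run:
```python
from h import *
packs(zl=(.05,.15));feat()
```

```text
top orange 52 x 0.4901 0.5526 [532.  132.8] [79.5 40.2] 40.5 z [0.103 0.109 0.115]
top yellow 181 x 0.5029 0.629 [566.  218.9] [ 56.3 126.2] 89.7 z [0.072 0.079 0.086]
side orange 337 x 0.4247 0.5546 [490.  140.3] [128.8  56.6] 3.6 z [0.094 0.108 0.111]
side yellow 161 x 0.4976 0.6287 [564.1 199.2] [130.4  89.9] 1.9 z [0.077 0.08  0.082]
top red 21 [ 0.4972 -0.1834  0.1272] [ 497.4 -184. ] [11.7 16.6] 41.8
top jaw 114 [ 0.5446 -0.1816  0.0587] [ 544.9 -181.2] [ 13.  108.9] 2.2
top rim 254 [ 0.6382 -0.1811  0.0859] [ 641.2 -179.7] [179.6 154.6] 2.9
top fence 91 [ 0.7383 -0.1694  0.0755] [ 738.5 -171.4] [  8.8 167. ] 4.0
side red 91 [ 0.4943 -0.1915  0.1171] [ 494.6 -189.2] [16.7 17.8] 30.2
side jaw 235 [ 0.5418 -0.1895  0.058 ] [ 542.8 -184.5] [ 14.6 109.4] 3.0
side rim 659 [ 0.6383 -0.1893  0.0847] [ 639.4 -181. ] [180.4 158.9] 2.8
side fence 99 [ 0.7379 -0.1837  0.0759] [ 737.4 -173.5] [  8.2 164.1] 2.1
```

Call:
play_rows(
  increments="0 0 0.03 0; 0 -0.015 0.06 0; 0 -0.045 0.08 0; 0.005 -0.08 0.08 0; 0.015 -0.115 0.08 0",
)

```text
clock: 15.7
tool_pos: [0.4664, 0.0244, 0.1836]
orientation: [[0.998, 0.059, 0.0], [0.059, -0.998, -0.0], [0.0, 0.0, -1.0]]
force: [0.8, 0.7, -1.7]
finger_gap: 0.0531
grip_force: 64.0
```

Call:
play_rows(
  increments="0.015 -0.035 0 0; 0.03 -0.07 0 0; 0.05 -0.105 0 0; 0.07 -0.135 0 0; 0.09 -0.165 0 0",
)

```text
clock: 16.2
tool_pos: [0.5569, -0.1412, 0.1825]
orientation: [[0.998, 0.057, -0.001], [0.057, -0.998, 0.0], [-0.001, -0.0, -1.0]]
force: [0.4, 0.6, -1.4]
finger_gap: 0.053
grip_force: 64.0
```

Call:
play_rows(
  increments="0.02 -0.02 0 0; 0.035 -0.035 0 0; 0.046 -0.043 0 0; 0.046 -0.043 0 0; 0.046 -0.043 0 0",
)

```text
clock: 16.7
tool_pos: [0.6021, -0.1822, 0.1823]
orientation: [[0.998, 0.058, -0.002], [0.058, -0.998, 0.001], [-0.002, -0.001, -1.0]]
force: [-0.6, 0.0, -1.9]
finger_gap: 0.0533
grip_force: 64.0
```

Run:
```python
from h import *
packs(box=(.5,.8,-.3,-.05),zl=(.09,.25));feat()
p,W=shot('side');a=cv2.resize(p[150:320,170:350],None,fx=3.3,fy=3.3);cv2.imwrite('pics/s6c.png',a)
```

```text
top orange 61 x 0.631 0.7048 [ 669.8 -152.8] [22. 75.] 76.4 z [0.18  0.185 0.192]
side orange 493 x 0.5736 0.7045 [ 640.5 -199.2] [129.2  91.1] 5.4 z [0.171 0.186 0.189]
top jaw 47 [ 0.543  -0.1492  0.0581] [ 543.5 -148.4] [42.8 11.2] 89.8
top rim 145 [ 0.6561 -0.139   0.0854] [ 641.2 -179.6] [179.2 155.6] 2.6
top fence 91 [ 0.7384 -0.1694  0.0746] [ 738.3 -171. ] [  8.6 165.3] 3.7
side red 89 [ 0.4945 -0.1913  0.1171] [ 495.  -186.2] [21.4 15.6] 78.8
side jaw 235 [ 0.5418 -0.1896  0.0579] [ 542.5 -185. ] [ 14.8 109.6] 2.6
side rim 489 [ 0.6297 -0.2154  0.0849] [ 639.6 -181.4] [180.8 158. ] 2.8
side fence 90 [ 0.7183 -0.1964  0.1064] [ 565.5 -217.5] [367.2 133.3] 9.2
```

View pics/s6c.png

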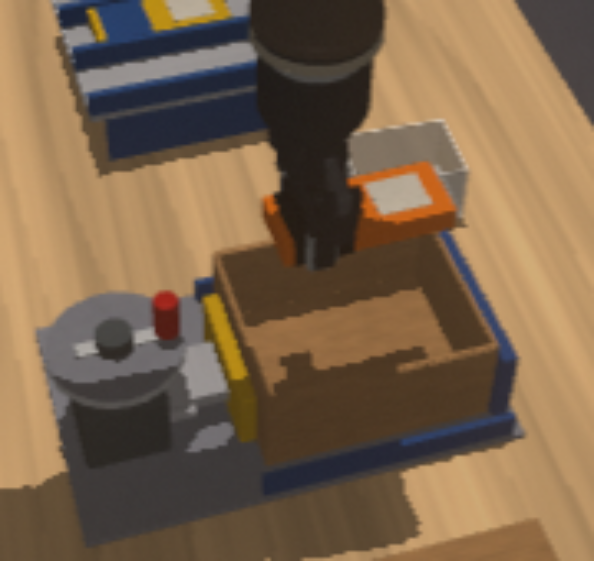

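The pack hangs level over the carton, with its centre at about (.639,-.18).

Call:
play_rows(
  increments="0.006 0.001 -0.035 0; 0.006 0.001 -0.07 0; 0.006 0.001 -0.1 0; 0.006 0.001 -0.125 0; 0.006 0.001 -0.135 0",
)

```text
clock: 17.45
tool_pos: [0.6071, -0.181, 0.046]
orientation: [[0.998, 0.058, -0.004], [0.058, -0.998, 0.001], [-0.004, -0.001, -1.0]]
force: [-0.3, 0.2, -1.9]
finger_gap: 0.0527
grip_force: 63.9
```

Call:
play_rows(
  increments="0 0 -0.006 0; 0 0 -0.009 0; 0 0 -0.009 0",
)

```text
clock: 17.75
tool_pos: [0.6093, -0.1817, 0.0402]
orientation: [[0.998, 0.058, 0.001], [0.058, -0.998, -0.0], [0.001, 0.0, -1.0]]
force: [0.3, 0.9, -1.2]
finger_gap: 0.0528
grip_force: 63.9
```

Call:
play_rows(
  increments="0 0 0 0; 0 0 0 0; 0 0 0 0; 0 0 0.02 0; 0 0 0.05 0",
  hand=0.068,
)

```text
clock: 18.25
tool_pos: [0.6075, -0.1814, 0.0885]
orientation: [[0.998, 0.058, -0.003], [0.058, -0.998, 0.001], [-0.003, -0.001, -1.0]]
force: [0.8, -0.1, 0.4]
finger_gap: 0.0677
grip_force: 0.0
```

Call:
play_rows(
  increments="0 0 0.04 0; 0 0 0.08 0; 0 0.02 0.11 0; 0.005 0.06 0.12 0; 0.01 0.1 0.12 0",
)

```text
clock: 18.75
tool_pos: [0.62, -0.0815, 0.2124]
orientation: [[0.998, 0.055, 0.005], [0.055, -0.998, -0.001], [0.005, 0.001, -1.0]]
force: [0.4, 0.1, 0.5]
finger_gap: 0.0682
grip_force: 0.0
```

Call:
play_rows(
  increments="0.01 0.045 0 0; 0.02 0.09 0 0; 0.03 0.135 0 0; 0.035 0.18 0 0; 0.04 0.22 0 0",
  hand=0,
)

```text
clock: 19.25
tool_pos: [0.6587, 0.1411, 0.2097]
orientation: [[0.998, 0.059, 0.0], [0.059, -0.998, 0.001], [0.001, -0.001, -1.0]]
force: [0.1, 0.1, -0.7]
finger_gap: -0.0002
grip_force: 0.0
```

Run:
```python
from h import *
print(manip.sense()['tool_pos'])
packs(box=(.5,.8,-.3,-.05),zl=(.0,.25));feat();packs()
```

```text
[0.65868807 0.14109569 0.20972256]
top orange 168 x 0.5853 0.7133 [ 648.7 -178.5] [127.9  52.8] 5.1 z [0.021 0.029 0.036]
top yellow 106 x 0.538 0.5515 [ 545.  -180.2] [ 12.  106.6] 2.1 z [0.053 0.06  0.066]
side orange 413 x 0.5039 0.7129 [ 608.1 -177. ] [208.4  73.1] 5.6 z [0.021 0.03  0.033]
side yellow 322 x 0.5333 0.5517 [ 541.5 -163.5] [ 15.  153.7] 3.0 z [0.018 0.058 0.062]
top red 21 [ 0.4965 -0.1835  0.1264] [ 495.7 -183.8] [14.8 15.5] 43.6
top jaw 114 [ 0.5445 -0.1822  0.0584] [ 544.4 -181.3] [ 13.2 108.7] 2.9
top rim 258 [ 0.6436 -0.1822  0.0857] [ 648.6 -179.1] [193.5 156.2] 2.8
top fence 90 [ 0.7384 -0.169   0.0748] [ 738.7 -171.4] [  8.1 166.8] 3.7
side red 96 [ 0.4944 -0.1911  0.1173] [ 494.7 -187.6] [18.3 16. ] 86.2
side jaw 236 [ 0.5418 -0.1902  0.0578] [ 542.6 -184.9] [ 14.4 111.1] 2.5
side rim 640 [ 0.6398 -0.1904  0.0849] [ 639.2 -181.6] [180.1 158.7] 3.3
side fence 99 [ 0.7378 -0.1838  0.076 ] [ 737.8 -174.3] [  8.4 164.5] 1.8
top yellow 98 x 0.5032 0.6258 [565.7 218.5] [122.9  46.6] 3.4 z [0.074 0.079 0.085]
side yellow 178 x 0.4977 0.628 [563.4 215.3] [130.   54.3] 1.5 z [0.076 0.079 0.082]
```

Pack b lies flat in the carton. Next is pack a.

Call:
play_rows(
  increments="0 0.04 0 0; 0.001 0.077 0 0; 0.001 0.079 0 0; 0.001 0.079 -0.04 0; 0.001 0.079 -0.08 0",
)

```text
clock: 20.05
tool_pos: [0.6613, 0.2157, 0.13]
orientation: [[0.998, 0.056, 0.004], [0.056, -0.998, 0.0], [0.004, -0.0, -1.0]]
force: [0.1, 0.0, -0.8]
finger_gap: 0.0002
grip_force: 0.0
```

Call:
play_rows(
  increments="0 0 -0.015 0; 0 0 -0.03 0; 0 0 -0.038 0; 0 0 -0.04 0; 0 0 -0.04 0",
)

```text
clock: 20.55
tool_pos: [0.6604, 0.2175, 0.0903]
orientation: [[0.998, 0.058, 0.001], [0.058, -0.998, 0.001], [0.001, -0.0, -1.0]]
force: [0.1, 0.2, 0.6]
finger_gap: -0.0002
grip_force: 0.0
```

Call:
play_rows(
  increments="-0.012 -0.0007 0 0; -0.026 -0.0015 0 0; -0.040 -0.0023 0 0; -0.052 -0.003 0 0; -0.06 -0.0035 0 0",
)

```text
clock: 21.05
tool_pos: [0.6001, 0.2144, 0.0909]
orientation: [[0.998, 0.058, 0.003], [0.058, -0.998, 0.001], [0.003, -0.001, -1.0]]
force: [1.7, 0.5, 1.1]
finger_gap: -0.0002
grip_force: 0.9
```

Call:
play_rows(
  increments="-0.012 -0.0006 0 0; -0.024 -0.0013 0 0; -0.032 -0.0018 0 0; -0.037 -0.002 0 0; -0.037 -0.002 0 0",
)

```text
clock: 21.55
tool_pos: [0.5625, 0.212, 0.0897]
orientation: [[0.998, 0.058, 0.0], [0.058, -0.998, 0.0], [0.0, -0.0, -1.0]]
force: [-0.3, 0.4, 0.9]
finger_gap: -0.0004
grip_force: 0.0
```

Call:
play_rows(
  increments="-0.001 0 0 0; 0.015 0 0 0; 0.015 0 0.04 0; -0.02 0 0.07 0; -0.06 -0.003 0.1 0",
)

```text
clock: 22.05
tool_pos: [0.5028, 0.209, 0.1897]
orientation: [[0.998, 0.057, -0.001], [0.057, -0.998, 0.0], [-0.001, -0.0, -1.0]]
force: [-0.3, 0.9, 0.7]
finger_gap: 0.0
grip_force: 0.0
```

Call:
play_rows(
  increments="-0.03 -0.001 0 0; -0.055 -0.003 0 0; -0.055 -0.003 0 0; -0.055 -0.003 0 0",
  hand=0.078,
)

```text
clock: 22.45
tool_pos: [0.4478, 0.2058, 0.1894]
orientation: [[0.998, 0.058, 0.0], [0.058, -0.998, -0.0], [0.0, 0.0, -1.0]]
force: [0.2, 0.6, 0.4]
finger_gap: 0.0577
grip_force: 0.0
```

Run:
```python
from h import *
print(manip.sense()['tool_pos'])
packs();feat()
```

```text
[0.44784445 0.20579925 0.18936866]
top yellow 132 x 0.4261 0.5484 [487.2 212. ] [124.8  53.3] 3.0 z [0.072 0.079 0.085]
side yellow 194 x 0.4199 0.5487 [485.  209.6] [128.7  57.4] 2.9 z [0.077 0.08  0.083]
top red 21 [ 0.497  -0.1829  0.1264] [ 497.2 -182.2] [14.7 14.8] 45.6
top jaw 110 [ 0.5444 -0.1815  0.0588] [ 544.3 -181.5] [ 13.5 108.3] 2.9
top rim 258 [ 0.6413 -0.1834  0.0855] [ 648.4 -179.6] [193.5 154.9] 2.8
top fence 90 [ 0.7383 -0.1694  0.0752] [ 738.9 -171.6] [  9.2 167. ] 3.8
side red 92 [ 0.4944 -0.1915  0.1172] [ 495.5 -187.3] [18.8 16. ] 64.7
side jaw 233 [ 0.5418 -0.1898  0.0582] [ 542.5 -184. ] [ 14.9 111.5] 2.2
side rim 646 [ 0.6384 -0.1896  0.0849] [ 645. -181.] [192.1 158.7] 2.8
side fence 98 [ 0.7378 -0.1832  0.076 ] [ 737.7 -174.7] [  8.5 166.2] 1.7
```

Call:
play_rows(
  increments="0 0.002 0 0; 0 0.002 -0.03 0; 0 0.002 -0.07 0; 0 0.002 -0.105 0; 0 0.002 -0.116 0",
)

```text
clock: 23.15
tool_pos: [0.4463, 0.207, 0.0703]
orientation: [[0.998, 0.058, -0.004], [0.058, -0.998, -0.002], [-0.005, 0.002, -1.0]]
force: [-0.6, -0.5, 0.8]
finger_gap: 0.0778
grip_force: 0.0
```

Call:
play_rows(
  increments="0 0 0 0; 0 0 0 0; 0 0 0 0; 0 0 0 0; 0 0 0 0",
  hand=0.045,
)

```text
clock: 23.65
tool_pos: [0.4484, 0.2081, 0.0742]
orientation: [[0.998, 0.058, 0.002], [0.058, -0.998, 0.001], [0.002, -0.001, -1.0]]
force: [-1.1, -0.9, 2.8]
finger_gap: 0.0532
grip_force: 63.4
```

Call:
play_rows(
  increments="0 0 0.002 0; 0 0 0.006 0; 0 0 0.015 0; 0 0 0.03 0; 0 0 0.03 0",
)

```text
clock: 24.15
tool_pos: [0.4489, 0.2085, 0.1052]
orientation: [[0.998, 0.058, 0.003], [0.058, -0.998, 0.002], [0.003, -0.001, -1.0]]
force: [0.5, 0.5, -2.3]
finger_gap: 0.0528
grip_force: 63.2
```

Run:
```python
from h import *
packs(zl=(.05,.15))
```

```text
top yellow 119 x 0.4811 0.5507 [515.9 212.1] [56.8 68.8] 89.2 z [0.105 0.11  0.118]
side yellow 324 x 0.42 0.5511 [485.2 244.6] [131.5 132.5] 2.5 z [0.093 0.108 0.112]
```

Call:
play_rows(
  increments="0 0 0.03 0; 0 -0.015 0.06 0; 0 -0.045 0.08 0; 0.005 -0.08 0.08 0; 0.015 -0.115 0.08 0",
)

```text
clock: 24.75
tool_pos: [0.4624, 0.0919, 0.1835]
orientation: [[0.998, 0.059, 0.0], [0.059, -0.998, -0.0], [0.0, 0.0, -1.0]]
force: [0.8, 0.3, -2.2]
finger_gap: 0.0531
grip_force: 64.5
```

Call:
play_rows(
  increments="0.015 -0.035 0 0; 0.03 -0.07 0 0; 0.05 -0.105 0 0; 0.065 -0.14 0 0; 0.08 -0.175 0 0",
)

```text
clock: 25.25
tool_pos: [0.5429, -0.0837, 0.1825]
orientation: [[0.998, 0.058, -0.001], [0.058, -0.998, -0.0], [-0.001, -0.0, -1.0]]
force: [0.3, 0.9, -2.1]
finger_gap: 0.0535
grip_force: 64.5
```

Call:
play_rows(
  increments="0.02 -0.035 0 0; 0.04 -0.07 0 0; 0.055 -0.09 0 0; 0.061 -0.1 0 0; 0.061 -0.1 0 0",
)

```text
clock: 25.75
tool_pos: [0.6036, -0.1834, 0.1822]
orientation: [[0.998, 0.056, -0.001], [0.056, -0.998, -0.0], [-0.001, 0.0, -1.0]]
force: [-0.4, 0.6, -2.6]
finger_gap: 0.0529
grip_force: 64.4
```

Run:
```python
from h import *
print(manip.sense()['tool_pos'],manip.sense()['grip_force'])
packs(box=(.5,.8,-.3,-.05),zl=(.09,.25));feat()
```

```text
[ 0.60362429 -0.18341283  0.18216818] 64.42222595214844
top yellow 66 x 0.6377 0.7073 [ 675.3 -154.6] [24.5 71.3] 75.2 z [0.179 0.185 0.193]
side yellow 507 x 0.574 0.7058 [ 641.6 -198.1] [129.9  93.3] 4.5 z [0.171 0.186 0.19 ]
top jaw 46 [ 0.5552 -0.1484  0.058 ] [ 633.1 -147.6] [ 39.1 190.4] 89.4
top rim 139 [ 0.6536 -0.1334  0.0856] [ 640.5 -169.4] [154.7 193. ] 85.5
top fence 92 [ 0.7333 -0.1682  0.0824] [536.7 -85.8] [149.5 509.9] 66.8
side red 92 [ 0.4944 -0.1914  0.117 ] [ 495.2 -187.2] [19.  15.5] 74.7
side jaw 238 [ 0.5422 -0.1883  0.0578] [ 551.4 -164.6] [146.2  55.6] 66.5
side rim 493 [ 0.6287 -0.2145  0.0848] [ 639.7 -181. ] [181.  159.1] 2.8
side fence 91 [ 0.7129 -0.1949  0.1132] [ 556.6 -198.1] [370.2 132.6] 2.9
```

Call:
play_rows(
  increments="0.005 0.002 -0.035 0; 0.005 0.002 -0.07 0; 0.005 0.002 -0.1 0; 0.005 0.002 -0.12 0; 0.005 0.002 -0.128 0",
)

```text
clock: 26.45
tool_pos: [0.6072, -0.1784, 0.0533]
orientation: [[0.998, 0.059, -0.003], [0.059, -0.998, 0.001], [-0.003, -0.001, -1.0]]
force: [-0.3, -0.8, -2.8]
finger_gap: 0.0531
grip_force: 64.3
```

Call:
play_rows(
  increments="0 0 0 0; 0 0 0 0; 0 0 0 0",
)

```text
clock: 26.75
tool_pos: [0.6098, -0.1801, 0.0568]
orientation: [[0.998, 0.058, 0.002], [0.058, -0.998, -0.0], [0.002, 0.001, -1.0]]
force: [-0.5, 0.3, -1.8]
finger_gap: 0.0528
grip_force: 64.3
```

Call:
play_rows(
  increments="0 0 0 0; 0 0 0 0; 0 0 0 0; 0 0 0.02 0; 0 0 0.05 0",
  hand=0.068,
)

```text
clock: 27.25
tool_pos: [0.6076, -0.1799, 0.1043]
orientation: [[0.998, 0.058, -0.003], [0.058, -0.998, 0.001], [-0.003, -0.001, -1.0]]
force: [0.9, 0.1, -0.7]
finger_gap: 0.0678
grip_force: 0.0
```

Call:
play_rows(
  increments="0 0 0.04 0; 0 0 0.08 0; -0.03 0 0.11 0; -0.07 0 0.11 0; -0.113 -0.007 0.11 0",
  hand=0.05,
)

```text
clock: 27.75
tool_pos: [0.4957, -0.1863, 0.2165]
orientation: [[0.998, 0.059, 0.003], [0.059, -0.998, -0.0], [0.003, 0.001, -1.0]]
force: [0.0, -0.3, 1.0]
finger_gap: 0.0499
grip_force: 0.0
```

Call:
play_rows(
  increments="-0.04 0 0 0; -0.08 0 0 0; -0.12 0 0 0; -0.12 0 0 0; -0.12 0 0 0",
)

```text
clock: 28.25
tool_pos: [0.3757, -0.1874, 0.2159]
orientation: [[0.998, 0.057, 0.001], [0.057, -0.998, -0.001], [0.001, 0.001, -1.0]]
force: [0.5, -0.0, -0.1]
finger_gap: 0.05
grip_force: 0.0
```

Run:
```python
from h import *
s=manip.sense();print(s['tool_pos'],s['orientation'][0])
packs(box=(.5,.8,-.3,-.05),zl=(.0,.25));feat()
```

```text
[ 0.37567446 -0.18738062  0.21591122] [0.99839079 0.05668968 0.00145089]
top yellow 323 x 0.538 0.7146 [ 626.9 -176.7] [175.8 106.2] 2.4 z [0.039 0.051 0.063]
side orange 67 x 0.5815 0.7131 [ 641.3 -202.3] [ 46.4 136.2] 74.3 z [0.012 0.027 0.031]
side yellow 821 x 0.5334 0.7248 [ 624.9 -175.2] [151.2 191.6] 82.4 z [0.025 0.05  0.06 ]
top red 20 [ 0.4968 -0.1832  0.1264] [ 496.4 -183.4] [12.6 14.5] 46.2
top jaw 305 [ 0.6192 -0.1775  0.0537] [ 626.3 -179.5] [175.3 110.3] 2.0
top rim 253 [ 0.6401 -0.1822  0.0853] [ 641.4 -179.8] [179.6 154.6] 2.7
top fence 92 [ 0.7331 -0.1688  0.081 ] [ 595.8 -123.5] [154.5 359.7] 71.2
side red 92 [ 0.4944 -0.1916  0.1173] [ 494.7 -188.3] [16.9 18. ] 20.6
side jaw 630 [ 0.6163 -0.1841  0.0527] [ 624.5 -180.2] [178.5 112.1] 2.8
side rim 642 [ 0.6385 -0.1895  0.0848] [ 639.5 -180.8] [180.4 159.4] 2.5
side fence 106 [ 0.7149 -0.1815  0.1119] [ 543.6 -187. ] [395.4 164. ] 3.8
```

Call:
play_rows(
  increments="0.04 0.0005 0 0; 0.08 0.0005 0 0; 0.12 0.0005 0 0; 0.12 0.0005 0 0; 0.12 0.0005 -0.03 0",
)

```text
clock: 28.95
tool_pos: [0.4999, -0.1866, 0.1871]
orientation: [[0.998, 0.059, 0.006], [0.059, -0.998, -0.001], [0.006, 0.002, -1.0]]
force: [0.7, -0.9, -1.2]
finger_gap: 0.0501
grip_force: 0.0
```

Call:
play_rows(
  increments="0 0 -0.03 0; 0 0 -0.05 0; 0 0 -0.062 0; 0 0 -0.062 0; 0 0 -0.062 0",
)

```text
clock: 29.45
tool_pos: [0.4963, -0.1866, 0.1237]
orientation: [[0.998, 0.058, 0.0], [0.058, -0.998, -0.0], [0.0, 0.0, -1.0]]
force: [-0.8, -0.1, 0.5]
finger_gap: 0.0501
grip_force: 0.0
```

Call:
play_rows(
  increments="0 0 0 0; 0 0 0 0; 0 0 0 0; 0 0 0 0; 0 0 0 0",
  hand=0.005,
)

```text
clock: 29.95
tool_pos: [0.4965, -0.1849, 0.1247]
orientation: [[0.998, 0.059, 0.002], [0.059, -0.998, 0.001], [0.002, -0.001, -1.0]]
force: [-2.4, 5.8, 9.0]
finger_gap: 0.018
grip_force: 58.3
```

Call:
play_rows(
  increments="-0.003 0.0153 0 0; -0.0117 0.0283 0 0; -0.0247 0.037 0 0; -0.04 0.04 0 0",
)

```text
clock: 30.35
tool_pos: [0.457, -0.1464, 0.1247]
orientation: [[0.998, 0.059, 0.004], [0.059, -0.998, -0.002], [0.004, 0.002, -1.0]]
force: [1.5, -9.6, 5.3]
finger_gap: 0.0185
grip_force: 59.3
```

Call:
play_rows(
  increments="-0.0153 -0.003 0 0; -0.0283 -0.0117 0 0; -0.037 -0.0247 0 0; -0.04 -0.04 0 0",
)

```text
clock: 30.75
tool_pos: [0.4163, -0.1862, 0.1247]
orientation: [[0.998, 0.059, 0.003], [0.059, -0.998, -0.0], [0.003, 0.001, -1.0]]
force: [6.4, 2.2, 6.0]
finger_gap: 0.0182
grip_force: 60.0
```

Call:
play_rows(
  increments="0.003 -0.0153 0 0; 0.0117 -0.0283 0 0; 0.0247 -0.037 0 0; 0.04 -0.04 0 0",
)

```text
clock: 31.15
tool_pos: [0.4566, -0.2269, 0.1246]
orientation: [[0.998, 0.057, 0.002], [0.057, -0.998, -0.0], [0.002, 0.0, -1.0]]
force: [-2.4, 7.7, 12.9]
finger_gap: 0.0184
grip_force: 60.6
```

Call:
play_rows(
  increments="0.0153 0.003 0 0; 0.0283 0.0117 0 0; 0.037 0.0247 0 0; 0.04 0.04 0 0",
)

```text
clock: 31.55
tool_pos: [0.4967, -0.1867, 0.1246]
orientation: [[0.998, 0.057, 0.001], [0.057, -0.998, -0.001], [0.001, 0.001, -1.0]]
force: [-8.1, -1.7, 15.1]
finger_gap: 0.018
grip_force: 60.6
```

Run:
```python
from h import *
feat()
```

```text
top jaw 242 [ 0.6393 -0.1707  0.0519] [ 614.4 -173.6] [ 71.5 200.7] 84.9
top rim 227 [ 0.6503 -0.1754  0.0855] [ 641.  -179.6] [178.8 155.5] 2.6
top fence 95 [ 0.7268 -0.169   0.0884] [ 547.5 -123.6] [159.5 443.3] 75.7
side jaw 579 [ 0.6173 -0.186   0.0523] [ 614.7 -188.6] [198.9  91.2] 3.9
side rim 640 [ 0.6376 -0.1889  0.0847] [ 639.7 -180.9] [180.5 158.6] 2.8
side fence 112 [ 0.6935 -0.1808  0.1464] [ 545.1 -184.6] [392.7 166.8] 2.9
```

One turn is back. Now the second turn, easing at the end.

Call:
play_rows(
  increments="-0.003 0.0153 0 0; -0.0117 0.0283 0 0; -0.0247 0.037 0 0; -0.04 0.04 0 0",
)

```text
clock: 32.05
tool_pos: [0.457, -0.1465, 0.1247]
orientation: [[0.998, 0.058, 0.004], [0.058, -0.998, -0.002], [0.004, 0.002, -1.0]]
force: [1.6, -10.1, 6.3]
finger_gap: 0.018
grip_force: 60.0
```

Call:
play_rows(
  increments="-0.0153 -0.003 0 0; -0.0283 -0.0117 0 0; -0.037 -0.0247 0 0; -0.04 -0.04 0 0",
)

```text
clock: 32.45
tool_pos: [0.4163, -0.1862, 0.1247]
orientation: [[0.998, 0.059, 0.003], [0.059, -0.998, -0.0], [0.003, 0.001, -1.0]]
force: [6.3, 1.4, 5.5]
finger_gap: 0.0183
grip_force: 60.3
```

Call:
play_rows(
  increments="0.003 -0.0153 0 0; 0.0117 -0.0283 0 0; 0.0247 -0.037 0 0; 0.04 -0.04 0 0",
)

```text
clock: 32.85
tool_pos: [0.4565, -0.2269, 0.1246]
orientation: [[0.998, 0.057, 0.002], [0.057, -0.998, -0.0], [0.002, 0.0, -1.0]]
force: [-2.5, 8.3, 13.0]
finger_gap: 0.0179
grip_force: 60.9
```

Call:
play_rows(
  increments="0.0153 0.003 0 0; 0.0283 0.0117 0 0; 0.034 0.019 0 0; 0.037 0.0247 0 0; 0.037 0.0247 0 0",
)

```text
clock: 33.35
tool_pos: [0.4941, -0.2004, 0.1247]
orientation: [[0.998, 0.059, 0.002], [0.059, -0.998, -0.0], [0.002, 0.0, -1.0]]
force: [-0.9, 1.3, 10.3]
finger_gap: 0.018
grip_force: 60.6
```

Run:
```python
from h import *
for n in('top','side'):
    p,W=shot(n);hsv=cv2.cvtColor(p,cv2.COLOR_BGR2HSV)
    H,S,V=[hsv[...,i].astype(int) for i in range(3)];X,Y,Z=W[...,0],W[...,1],W[...,2]
    m=(H>18)&(H<35)&(S>120)&(Y<0)&(Z>.05)&(Z<.066)&(X>.45)&(X<.56)&(Y>-.3)
    print(m.sum(),W[m].mean(0),np.percentile(W[m][:,0],[2,98]))
```

```text
17 [ 0.50460858 -0.14181246  0.05770178] [0.49953749 0.50985962]
90 [ 0.50490164 -0.21936469  0.0587361 ] [0.49889279 0.51057382]
```

Call:
play_rows(
  increments="0.0015 0.006 0 0; 0.0025 0.011 0 0; 0.0025 0.011 0 0",
)

```text
clock: 33.75
tool_pos: [0.4963, -0.1899, 0.1247]
orientation: [[0.998, 0.059, 0.002], [0.059, -0.998, -0.0], [0.002, 0.0, -1.0]]
force: [0.6, 1.5, 9.7]
finger_gap: 0.018
grip_force: 60.5
```

Call:
play_rows(
  increments="0 0.003 0 0; 0 0.005 0 0; 0 0.005 0 0",
)

```text
clock: 34.05
tool_pos: [0.4964, -0.1854, 0.1247]
orientation: [[0.998, 0.058, 0.003], [0.058, -0.998, -0.001], [0.003, 0.001, -1.0]]
force: [1.3, 0.5, 9.6]
finger_gap: 0.0181
grip_force: 60.4
```

Call:
play_rows(
  increments="0 0.003 0 0; 0 0.005 0 0; 0 0.005 0 0",
)

```text
clock: 34.35
tool_pos: [0.4963, -0.1843, 0.1248]
orientation: [[0.998, 0.055, 0.004], [0.055, -0.998, -0.005], [0.004, 0.005, -1.0]]
force: [0.9, -11.5, 4.0]
finger_gap: 0.0179
grip_force: 60.1
```

The rear stop is reached: the tool no longer advances and force is building. I'll ease off, release and retreat.

Call:
play_rows(
  increments="0 -0.003 0 0; 0 -0.004 0 0; 0 -0.004 0 0",
)

```text
clock: 34.65
tool_pos: [0.4964, -0.185, 0.1247]
orientation: [[0.998, 0.058, 0.003], [0.058, -0.998, -0.001], [0.003, 0.001, -1.0]]
force: [0.2, -0.2, 9.2]
finger_gap: 0.0182
grip_force: 60.3
```

Call:
play_rows(
  increments="0 0 0 0; 0 0 0 0; 0 0 0 0; 0 0 0.03 0; 0 0 0.07 0",
  hand=0.045,
)

```text
clock: 35.15
tool_pos: [0.4937, -0.1843, 0.1922]
orientation: [[0.998, 0.058, -0.005], [0.058, -0.998, 0.002], [-0.005, -0.002, -1.0]]
force: [1.1, 0.6, 0.6]
finger_gap: 0.0454
grip_force: 0.0
```

Call:
play_rows(
  increments="0 0 0.04 0; -0.03 0.03 0.06 0; -0.06 0.06 0.06 0; -0.09 0.09 0.06 0; -0.1 0.12 0.06 0",
)

```text
clock: 35.65
tool_pos: [0.3921, -0.0641, 0.2531]
orientation: [[0.998, 0.057, -0.001], [0.057, -0.998, -0.001], [-0.002, 0.001, -1.0]]
force: [0.7, 0.2, 0.2]
finger_gap: 0.0449
grip_force: 0.0
```

Call:
play_rows(
  increments="0 0 0 0; 0 0 0 0; 0 0 0 0; 0 0 0 0; 0 0 0 0",
)

```text
clock: 36.15
tool_pos: [0.3955, -0.0656, 0.253]
orientation: [[0.998, 0.056, -0.001], [0.056, -0.998, 0.0], [-0.001, -0.0, -1.0]]
force: [0.1, -0.3, 0.5]
finger_gap: 0.0453
grip_force: 0.0
```

Run:
```python
from h import *
print(manip.sense()['force'])
for n in('top','side'):
    p,W=shot(n);hsv=cv2.cvtColor(p,cv2.COLOR_BGR2HSV)
    H,S,V=[hsv[...,i].astype(int) for i in range(3)];X,Y,Z=W[...,0],W[...,1],W[...,2]
    m=(H>18)&(H<35)&(S>120)&(Y<0)&(Z>.045)&(Z<.07)&(X>.45)&(X<.56)&(Y>-.3)
    print(m.sum(),W[m].mean(0))
    if n=='top': a=p[100:280,80:400]
cv2.imwrite('pics/e.png',np.vstack([cv2.resize(a,(520,292)),cv2.resize(p[170:320,150:350],(520,300))]))
packs(box=(.56,.8,-.3,-.05),zl=(.0,.25));feat()
```

```text
[ 0.12793366 -0.28550213  0.46857786]
57 [ 0.50475059 -0.18238569  0.05798312]
102 [ 0.50354585 -0.22187109  0.05777635]
top yellow 218 x 0.5828 0.7151 [ 650.2 -179.9] [131.3  59.2] 5.3 z [0.036 0.048 0.055]
side orange 70 x 0.5812 0.7128 [ 641. -203.] [ 45.8 136.2] 73.9 z [0.013 0.027 0.031]
side yellow 499 x 0.5812 0.7253 [ 653.3 -161.2] [144.7  91.2] 4.2 z [0.034 0.049 0.052]
top red 25 [ 0.4971 -0.1842  0.1261] [ 497.5 -183.9] [17.2 13.7] 87.8
top jaw 254 [ 0.6269 -0.177   0.0523] [ 606.4 -176.5] [216.5 105.8] 3.3
top rim 262 [ 0.6405 -0.1818  0.0855] [ 648.2 -179.5] [193.7 154.8] 2.6
top fence 91 [ 0.7367 -0.1692  0.0754] [ 707.  -194.7] [177.3 131.2] 40.4
side red 91 [ 0.4944 -0.1915  0.1174] [ 494.7 -188.4] [17.7 15.4] 79.2
side jaw 496 [ 0.6298 -0.1888  0.0512] [ 603.9 -188.5] [225.7  65.9] 11.0
side rim 642 [ 0.6393 -0.1897  0.0847] [ 639.6 -180.7] [180.5 158.2] 3.1
side fence 101 [ 0.7307 -0.1819  0.0851] [ 571.1 -108.5] [150.5 427.5] 68.2
```

View pics/e.png

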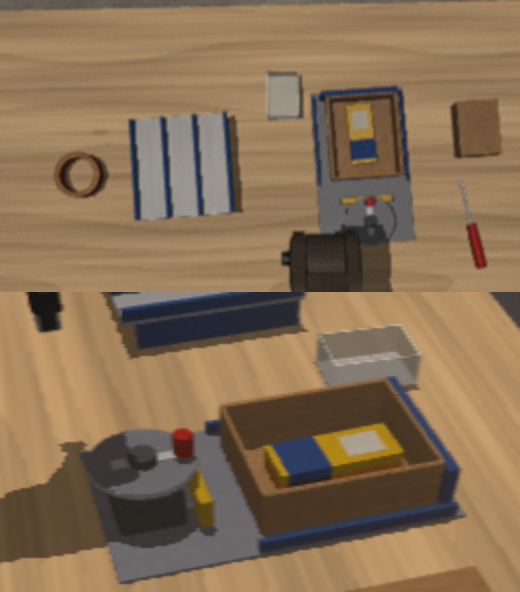

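The rack is empty, both packs lie flat and stacked in the carton at about (360,130) in the top panel, the jaw is fully back, and the arm is clear.

```bash
python3 -c "
from station import manip
print(manip.hand_in())"
```

```text
the job is handed in; nothing more can be done
None
```

I handed the job in after about 36 s of robot time, with no verdict returned: the jaw was wound home, the two packs present (a and b) lie flat and stacked in the carton, the jaw is fully back, and the bystander items were not touched.

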